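# Close up a tray of culture tubes

## Task

Get this tray of culture tubes ready for the shelf: nudge the three grey racks into one straight row, all backed squarely up against the tray's raised back edge and side by side with no gaps between them. Then seal the one tube whose blue cap is still up in its venting position: press the cap straight down until it clicks, keep pressing after it gives until it is fully home, and finish there, still holding it firmly down. Leave the pen, the spare cap and everything else where it is.

Things in the scene. Friction and masses are not known exactly. Their poses are not given: they have to be found in the camera images.
- tray: Stainless tray, fixed, 240 (x) by 540 mm (y). Origin: centre of its underside; x towards its raised back edge, z up. Floor top at z = 4 mm. Back edge 24 mm high, inner face at x = 116 mm; ends turned up alike, inner faces at y = +-266 mm; front (-x) open. A rack seated square against the back edge has its origin at x = 86 mm in this frame.
- rack_full: Grey rack 60 x 112 x 36 mm high, white tags, all eight tubes capped. Loose on the tray, 0.2 to 0.4 kg. Origin: centre of its underside; x across the 60 mm depth, y along the 112 mm length, z up. White caps reach 70.5 mm above the underside.
- rack_gap: Grey rack 60 x 112 x 36 mm high, white tags, six capped tubes, two empty holes at opposite corners. Loose on the tray, 0.2 to 0.4 kg. Origin: centre of its underside; x across the 60 mm depth, y along the 112 mm length, z up. White caps reach 70.5 mm above the underside.
- rack_vent: Grey rack 60 x 112 x 36 mm high, green tags, with the blue-capped tube and, at its +y end, two white-capped ones; the holes around the blue cap are empty. Loose on the tray, 0.2 to 0.4 kg. Origin: centre of its underside; x across the 60 mm depth, y along the 112 mm length, z up. White caps reach 70.5 mm above the underside.
- cap_top (a point): Centre of the top of the loose blue snap cap, 24 mm across, 23.5 mm tall, sitting on its tube in rack_vent at x = -13.5, y = -13.5 mm in the rack's frame. The top is 78.6 mm above the rack's underside while venting (82.6 mm above the bench, the highest point of the racks) and 70.5 mm, level with the white caps, when home.
- cap_home (a point): On the tube's axis, where the centre of the blue cap's top lies when fully home (70.5 mm above the rack's underside, 74.5 above the bench). Pushed down, the cap resists with up to about 15 N, clicks some 2.5 mm down (let go sooner, it springs back), drops by itself to 1 mm above home, then its soft seal pushes back: 12 to 15 N at the stop, so hold it with 12 to 20 N.
- pen: Black-capped marker pen 118 x 12 mm lying along the open front of the tray; to be left alone. Origin at the centre of its underside.
- spare_cap: One loose white snap cap, 24 mm wide and 23.5 mm tall, standing at the open front of the tray; to be left alone. Origin at the centre of its underside.
- cap_tub: Pale tub 110 x 150 x 60 mm of spare caps on the bench, left of the tray; to be left alone. Origin at the centre of its underside.
- timer: Small white timer 62 x 72 x 18 mm on the bench, right of the tray; to be left alone. Origin at the centre of its underside.
- media: Amber jar, 68 mm wide, 110 mm tall, behind the tray; to be left alone. Origin at the centre of its underside.
- spray: White spray bottle with a blue head, 68 mm wide, 212 mm tall, left of the tray; to be left alone. Origin at the centre of its underside.
- spare_rack: Empty blue rack 60 x 140 x 45 mm on the bench, right of the tray; to be left alone. Origin at the centre of its underside.
Mind the look-alikes: they are no part of the job. What is shaped like the rack_gap but turquoise is not meant.

How it is judged:
By the outcome, as a careful person would: the job done as asked, in the order asked, and still so for the second after the job is handed in, while the arm keeps its last pose, push and grip.
It also fails if it takes over 58 s, if anything falls off the work surface, if the arm or the gripper's body presses on something with over 40 N, if the wrist force passes 120 N, or if a joint passes its speed limit or range.

## Robot

A 7-joint arm with a two-finger parallel gripper is mounted at the origin on the work surface. World frame = base frame: x ahead of the robot, y to its left, z up, the work surface at z = 0. Lengths are in m, angles in rad, forces in N, time in s.
With the tool pointing down it reaches from about 0.4 to 0.9 m from the base axis. Payload 5.6 kg.
Tool frame: the origin (TCP) lies at the very end of the fingers, on their centre line; the grasp point (between the pads) lies 19 mm behind it (grasp_offset is the distance from the TCP to the grasp point, in m); x points along the fingers, z is the direction in which the jaws open and shut, and the axes are right-handed (so a half turn about x gives the same grasp; the last joint's range is limited). The gripper opens to 92 mm and grips with 3 to 60 N. Pads are 20 mm wide; open, the fingers measure 128 mm over their backs; the gripper's body (75 mm by 189 mm) begins 69 mm behind the grasp point.
Start: joints at [-1.222, 0.468, -0.012, 1.603, 0.006, 1.071, -0.056], TCP at [0.248, 0.601, 0.215] pointing down, gripper open.
Joint ranges: [-2.53, 2.53], [-0.31, 2.02], [-1.57, 1.55], [0.28, 2.44], [-1.29, 4.43], [0.15, 1.84], [-2.92, 2.92]. Speed limits (rad/s): [2.57, 2.57, 3.14, 3.14, 3.14, 3.14, 3.14].

## Interface

Orientations are given as [roll, pitch, yaw] about the fixed x, y, z axes, in that order (R = Rz(yaw) Ry(pitch) Rx(roll)).
In Python, from cell import * gives the robot as it stands.
- The arm moves only by the shell command python3 -m jog 'ROWS'. ROWS is JSON, a list of rows, each a list of 3 entries, a list of its own where there are three numbers: the shift along the tool's x, y, z in cm, then the turn, a rotation vector about the tool's x, y, z in degrees, then the finger opening in cm, from 0 to 9.19. In form: [[[x, y, z], [rx, ry, rz], grip], ...]. A call has 1 to 12 rows; each row is the pose to reach, as a shift and turn from the pose measured when the call began, along the tool's axes at that moment; what a row does not reach only later rows make up. A row lasts 1/10 s, in which the tool goes at most 50 mm and 8.59 degrees, less where a joint would pass 70% of its speed; a pose out of reach is approached as far as the arm can. A call with a gripper value outside its range is refused whole. The fingers move at their own pace and stop on an object; the grip force is fixed at half the most. Time passes only in rows, so rows that repeat a pose let the fingers close. It gives the time, the measured TCP pose, the force and the opening at its end, in the units of the state.
- get_state(): the state, without advancing time (a new reading comes with each control period).
- grab_frame(name): name is "scene" or "top" or "wrist"; returns the picture (400x640x3 uint8, blue, green, red); there is no depth.
- get_calibration(name): a dict with "fov_y" (degrees; the focal length in pixels is half the picture's height over the tangent of half this angle, whatever the lens; pixels are square), "cx", "cy" (the principal point, pixels), "k1" (the pictures are not rectified: a ray, as slopes to the right and down, at radius r is drawn at 1 + k1 r^2 times it, then the intrinsics apply), "cam_to_world" (4x4, takes a point from camera to world coordinates); the wrist camera has in their place "mount" (4x4, takes a point from camera to tool coordinates, whose origin is the TCP and whose axes are the tool frame's). Camera axes: x right, y up, looking along -z (the intrinsics and any distortion apply to the point x, -y, -z); pixel columns grow to the right and rows downward; lengths in m; the calibration is good to about 2 mm. A picture is of the moment at which its call begins: read the wrist's pose just before it. get_calibration takes no time and is no camera call.
- close_job(): hands the job in, once; it reports no verdict.
The state is a dict: "t": time; "joint_positions": joint angles; "joint_velocities": joint speeds; "effort": joint torques, N m; "tcp_pos": TCP position; "tool_rot": TCP orientation; "wrist_force": force on the tool from outside, world axes, zero at the start; "ft_torque": the same for the moment, N m; "gripper_width": opening from 0.0 (shut) to 1.0 (fully open).
Only numpy, scipy, OpenCV 4.12 (cv2) and the standard library are available. Lean on these libraries where they do the work, as an engineer would, in place of code of your own. Each camera call takes 0.05 s, during which the arm holds its last target.

## Working session

There is one attempt and no reset: what is moved stays moved. The work goes in short steps, Python scripts to look and compute and a shell command to move; the robot and the scene stay as the last step left them, time stands still between calls to the robot, and variables do not carry over. Pictures are saved under pics/ and viewed, and the job is handed in when it is done.

```bash
mkdir -p pics; ls; python3 - <<'E'
from cell import *
import cv2
s=get_state();print(s)
for n in("scene","top","wrist"):
    cv2.imwrite(f"pics/{n}0.png",grab_frame(n)); print(n,get_calibration(n))
E
```

```text
pics
{'t': 0.0, 'joint_positions': array([-1.22205423,  0.4683752 , -0.01157208,  1.60362793,  0.00603267,
        1.0714115 , -0.05628903]), 'joint_velocities': array([-4.84922789e-05, -4.84937658e-04, -2.17409109e-03, -4.12665054e-04,
       -1.79218387e-04,  1.03469509e-03, -1.44935328e-05]), 'effort': array([ 2.35180760e-04, -5.20555687e+01, -1.21025619e-02, -2.43755794e+01,
       -5.65747311e-02,  1.69427565e-02,  1.47752612e-04]), 'tcp_pos': array([0.24803547, 0.60017463, 0.21363986]), 'tool_rot': array([-3.04795476,  1.56900756, -1.86896528]), 'wrist_force': array([ 0.86679945,  0.76678134, -0.31718052]), 'ft_torque': array([-0.01183223,  0.00741132,  0.00238526]), 'gripper_width': 1.0016096965640013}
scene {'fov_y': 54.20021879546681, 'cx': 321.5648503327301, 'cy': 192.45464599224914, 'k1': -0.01130209003505722, 'cam_to_world': array([[ 0.02363196, -0.55045667,  0.8345292 ,  1.53835132],
       [ 0.99954369,  0.02871857, -0.00936198, -0.02021322],
       [-0.01881312,  0.83436964,  0.55088417,  0.69268237],
       [ 0.        ,  0.        ,  0.        ,  1.        ]])}
top {'fov_y': 48.62905906692908, 'cx': 321.285038063355, 'cy': 201.58160739539957, 'k1': -0.008331289693756395, 'cam_to_world': array([[-0.02051268,  0.99653029, -0.08066354,  0.48550106],
       [-0.99935273, -0.02282168, -0.02780805, -0.00487298],
       [-0.02955245,  0.08004091,  0.9963534 ,  1.3170416 ],
       [ 0.        ,  0.        ,  0.        ,  1.        ]])}
wrist {'fov_y': 63.63053815960999, 'cx': 318.3734419563041, 'cy': 199.08055920217112, 'k1': -0.047911056306492755, 'mount': array([[-3.07041307e-04,  2.86249891e-01, -9.58154949e-01,
        -1.68680441e-01],
       [ 1.35972993e-04,  9.58154997e-01,  2.86249862e-01,
         8.05866631e-02],
       [ 9.99999944e-01, -4.23926644e-05, -3.33115417e-04,
         4.11142400e-05],
       [ 0.00000000e+00,  0.00000000e+00,  0.00000000e+00,
         1.00000000e+00]])}
```

View pics/top0.png

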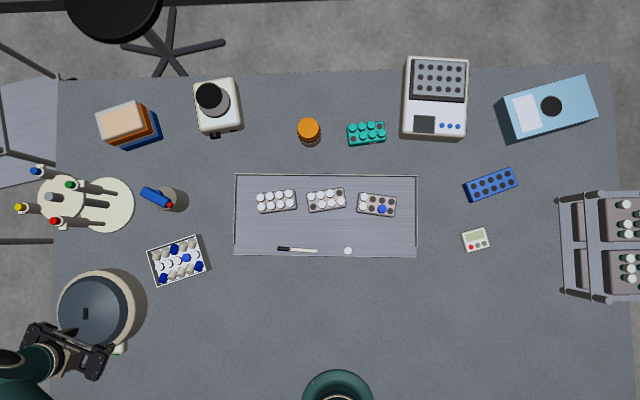

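View pics/scene0.png

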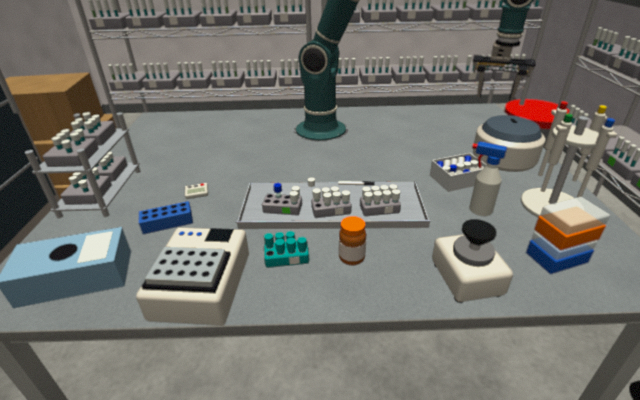

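View pics/wrist0.png

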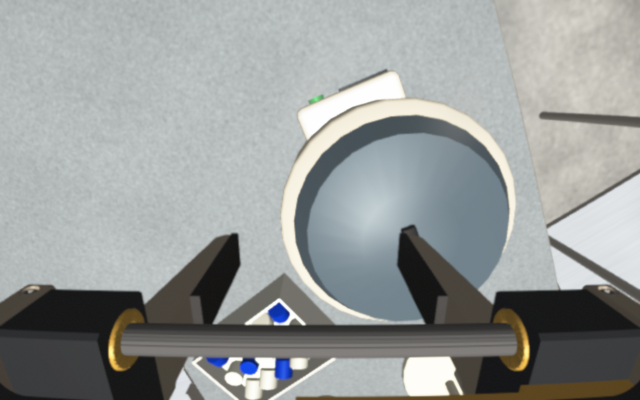

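The top view shows the tray with its open front at the bottom. The racks run full (276,201), gap (326,200) and vent (377,205, blue cap 382,209). The pen is at (296,249) and the spare cap at (348,251). Next I'll zoom in and measure.

```bash
cat > h.py <<'E'
import numpy as np, cv2
from cell import *
from scipy.spatial.transform import Rotation as Ro
def Rt(s): return Ro.from_euler('xyz',s['tool_rot']).as_matrix()
def camT(n,s=None):
    c=get_calibration(n)
    if n!='wrist': return c,c['cam_to_world']
    T=np.eye(4);T[:3,:3]=Rt(s);T[:3,3]=s['tcp_pos'];return c,T@c['mount']
def K(c):
    f=200/np.tan(np.radians(c['fov_y']/2));return np.array([[f,0,c['cx']],[0,f,c['cy']],[0,0,1.]])
def p2w(n,px,z,s=None):
    c,T=camT(n,s);px=np.array(px,float).reshape(-1,1,2)
    u=cv2.undistortPoints(px,K(c),np.array([c['k1'],0,0,0.]))[:,0]
    d=np.c_[u[:,0],-u[:,1],-np.ones(len(u))]@T[:3,:3].T
    o=T[:3,3];return o+d*((np.broadcast_to(z,len(u))-o[2])/d[:,2])[:,None]
def w2p(n,P,s=None):
    c,T=camT(n,s);P=np.array(P,float).reshape(-1,3);q=(P-T[:3,3])@T[:3,:3]
    q=q*[1,-1,-1];return cv2.projectPoints(q,np.zeros(3),np.zeros(3),K(c),np.array([c['k1'],0,0,0.]))[0][:,0]
def shift(P,s):  # world delta -> tool cm
    return np.round(Rt(s).T@(np.array(P)-s['tcp_pos'])*100,2)
E
python3 - <<'E'
from h import *
s=get_state();print(Rt(s).round(3))
im=cv2.imread('pics/top0.png')
cv2.imwrite('pics/top0z.png',cv2.resize(im[165:265,225:425],None,fx=4,fy=4,interpolation=cv2.INTER_CUBIC))
print(p2w('top',[(382,209)],.0826), p2w('top',[(308,128)],.11),p2w('top',[(180,200)],.1))
E
```

```text
[[-0.    -0.924  0.382]
 [-0.001  0.382  0.924]
 [-1.    -0.    -0.001]]
[[ 0.56085046 -0.13907439  0.0826    ]] [[0.78902091 0.0615081  0.11      ]] [[0.59748163 0.42312799 0.1       ]]
```

View pics/top0z.png

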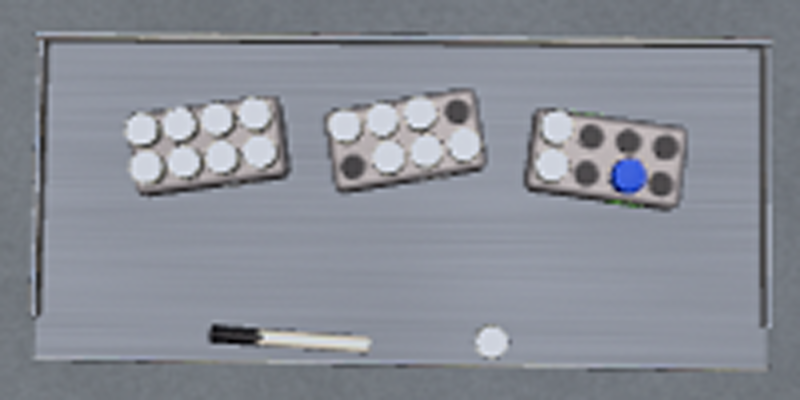

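```bash
python3 - <<'E'
from h import *
s=get_state()
o=lambda u,v:(225+(u+.5)/4-.5,165+(v+.5)/4-.5)
# back wall inner top (z .024) , front corners floor
print(p2w('top',[o(48,43),o(764,47)],.024))
print('front edge',p2w('top',[o(35,357),o(768,369)],.004))
print('pen/cap',p2w('top',[o(210,334),o(370,346),o(492,342)],[.01,.01,.0275]))
print('racks top corners',p2w('top',[o(125,118),o(277,97),o(290,172),o(140,193), o(327,112),o(475,90),o(486,168),o(338,190), o(538,108),o(686,125),o(676,209),o(526,188)],.04).round(3))
print(shift([.60,0,.25],s))
E
```

```text
[[ 0.67383399  0.2805695   0.024     ]
 [ 0.65788168 -0.24657009  0.024     ]]
front edge [[ 0.44211551  0.29591502  0.004     ]
 [ 0.42287563 -0.2443385   0.004     ]]
pen/cap [[ 0.456681    0.16463358  0.01      ]
 [ 0.44558738  0.04682882  0.01      ]
 [ 0.4472641  -0.04222255  0.0275    ]]
racks top corners [[ 0.615  0.221  0.04 ]
 [ 0.628  0.11   0.04 ]
 [ 0.573  0.101  0.04 ]
 [ 0.56   0.21   0.04 ]
 [ 0.616  0.074  0.04 ]
 [ 0.629 -0.034  0.04 ]
 [ 0.573 -0.041  0.04 ]
 [ 0.559  0.067  0.04 ]
 [ 0.615 -0.079  0.04 ]
 [ 0.6   -0.186  0.04 ]
 [ 0.54  -0.176  0.04 ]
 [ 0.558 -0.069  0.04 ]]
[ -3.55 -55.45 -42.05]
```

```bash
python3 -m jog '[[[-3.6,-4,-3],[-8,0,0],4],[[-3.6,-8,-6],[-16,0,0],4],[[-3.6,-12,-9],[-20.6,0,0],4],[[-3.6,-55.5,-42],[-20.6,0,0],4],[[-3.6,-55.5,-42],[-20.6,0,0],4],[[-3.6,-55.5,-42],[-20.6,0,0],4],[[-3.6,-55.5,-42],[-20.6,0,0],4],[[-3.6,-55.5,-42],[-20.6,0,0],4],[[-3.6,-55.5,-42],[-20.6,0,0],4],[[-3.6,-55.5,-42],[-20.6,0,0],4],[[-3.6,-55.5,-42],[-20.6,0,0],4],[[-3.6,-55.5,-42],[-20.6,0,0],4]]'
```

```text
t: 1.35
tcp_pos: [0.5478, 0.0895, 0.2504]
tool_rot: [2.869, 1.57, -1.876]
wrist_force: [1.0, -0.0, 0.1]
gripper_width: 0.431
```

```bash
python3 - <<'E'
from h import *
s=get_state();print(Rt(s).round(3),shift([.61,0.02,.25],s))
E
```

```text
[[-0.    -0.999  0.032]
 [-0.001  0.032  0.999]
 [-1.     0.    -0.001]] [ 0.05 -6.44 -6.75]
```

```bash
python3 -m jog '[[[0,-6.4,-6.8],[0,0,0],4],[[0,-6.4,-6.8],[0,0,0],4],[[0,-6.4,-6.8],[0,0,0],4],[[0,-6.4,-6.8],[0,0,0],4]]'; python3 - <<'E'
from h import *
s=get_state();im=grab_frame('wrist');print(s['t'],s['tcp_pos'],s['tool_rot'])
cv2.imwrite('pics/w1.png',im);np.save('w1.npy',np.r_[s['tcp_pos'],s['tool_rot']])
E
```

```text
t: 1.75
tcp_pos: [0.6094, 0.0186, 0.2497]
tool_rot: [2.251, 1.569, -2.496]
wrist_force: [-0.3, 0.0, -1.0]
gripper_width: 0.433
1.75 [0.60944112 0.01860223 0.24970406] [ 2.25067154  1.56864552 -2.49611454]
```

View pics/w1.png

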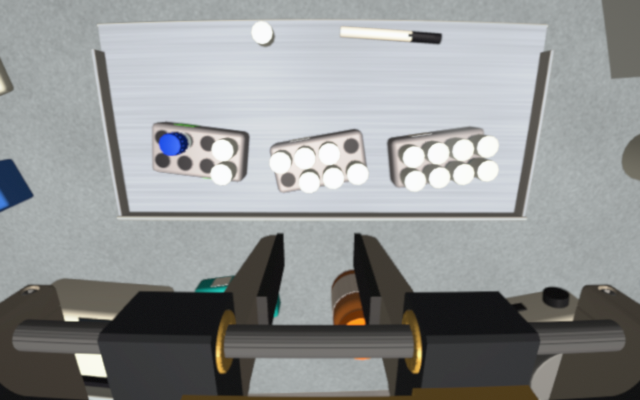

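```bash
python3 - <<'E'
import cv2
im=cv2.imread('pics/w1.png')
cv2.imwrite('pics/w1a.png',cv2.resize(im[100:240,90:340],None,fx=3.2,fy=3.2,interpolation=cv2.INTER_CUBIC))
cv2.imwrite('pics/w1b.png',cv2.resize(im[100:240,310:560],None,fx=3.2,fy=3.2,interpolation=cv2.INTER_CUBIC))
E
```

```text
(no output)
```

View pics/w1a.png

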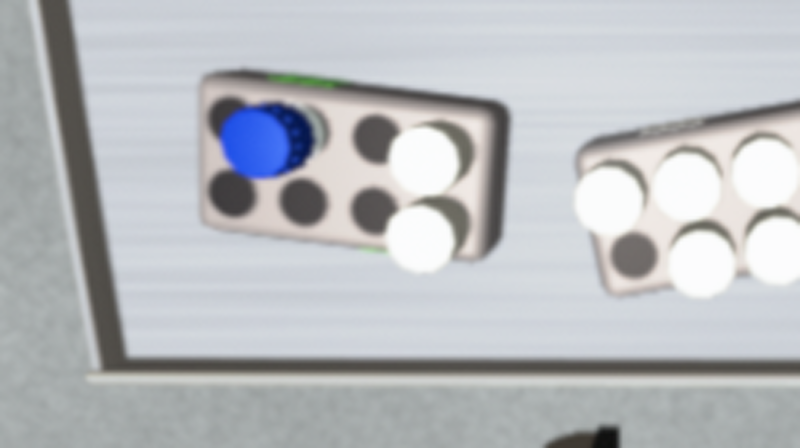

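View pics/w1b.png

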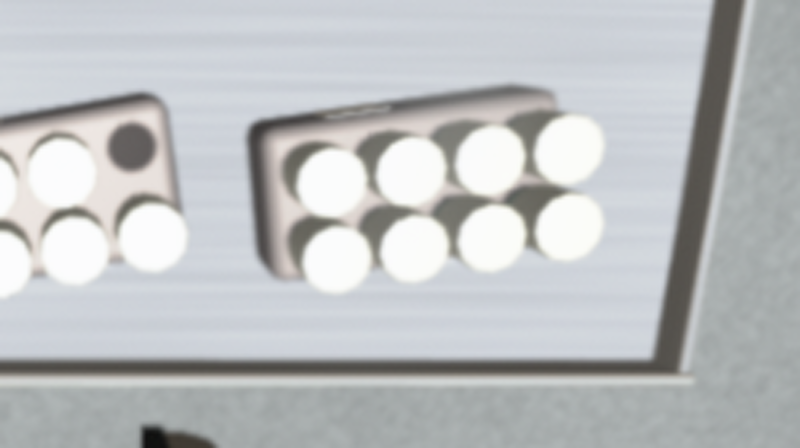

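```bash
cat > m.py <<'E'
from h import *
q=np.load('w1.npy');s=dict(tcp_pos=q[:3],tool_rot=q[3:])
a=lambda u,v:(90+(u+.5)/3.2-.5,100+(v+.5)/3.2-.5)
b=lambda u,v:(310+(u+.5)/3.2-.5,100+(v+.5)/3.2-.5)
c=p2w('wrist',[a(127,359),b(653,359)],.004,s);print('tray back floor corners',c.round(4))
d=c[1]-c[0];print('len',np.linalg.norm(d),'yaw',np.degrees(np.arctan2(-d[0],d[1])))
ey=d/np.linalg.norm(d);ex=np.array([ey[1],-ey[0],0]);mid=(c[0]+c[1])/2;O=mid-ex*.116;O[2]=0
print('origin',O)
def tr(P): return np.c_[(P-O)@ex,(P-O)@ey]*1000
P=p2w('wrist',[a(256,143)],.0826,s);print('blue cap world',P,'tray',tr(P))
P=p2w('wrist',[a(423,160),a(420,239)],.0745,s);print('vent white',tr(P).round(1))
P=p2w('wrist',[a(610,200),a(686,184),a(767,172),a(701,263),b(62,172),b(153,236),b(75,249)],.0745,s);print('gap',tr(P).round(1))
P=p2w('wrist',[b(332,182),b(411,171),b(490,158),b(569,148),b(336,259),b(414,248),b(492,237),b(570,227)],.0745,s);print('full',tr(P).round(1), P.mean(0),tr(P).mean(0))
print('vent corners',tr(p2w('wrist',[a(203,80),a(202,225),a(505,105)],.04,s)).round(1))
print('gap corners',tr(p2w('wrist',[a(580,147),a(607,293),b(160,97)],.04,s)).round(1))
print('full corners',tr(p2w('wrist',[b(250,127),b(268,275),b(550,92)],.04,s)).round(1))
print('fl',w2p('wrist',np.array([O+ex*.116-ey*.266+[0,0,.004]]),s))
E
python3 m.py
```

```text
tray back floor corners [[ 0.6618 -0.245   0.004 ]
 [ 0.6797  0.2859  0.004 ]]
len 0.5312353068546275 yaw -1.9392658498470445
origin [0.55481075 0.02435982 0.        ]
blue cap world [[ 0.56384429 -0.13594098  0.0826    ]] tray [[  14.45296533 -159.90329175]]
vent white [[  21.5 -107.5]
 [  48.4 -110.8]]
gap [[ 35.1 -45.2]
 [ 29.7 -19.6]
 [ 25.7   7.6]
 [ 57.  -14.8]
 [ 25.7   7.2]
 [ 47.5  38.4]
 [ 52.   11.9]]
full [[ 28.9  98.1]
 [ 25.1 124.6]
 [ 20.5 151. ]
 [ 17.  177.7]
 [ 55.5 101.6]
 [ 51.5 128.3]
 [ 47.6 155.1]
 [ 44.  182. ]] [0.59578962 0.16286074 0.0745    ] [ 36.26851318 139.80831952]
vent corners [[  -3.5 -196.6]
 [  50.2 -204.5]
 [   6.4  -86.4]]
gap corners [[ 21.6 -59.8]
 [ 76.9 -51.7]
 [  3.7  43.5]]
full corners [[ 14.3  76.6]
 [ 69.8  86.8]
 [  1.  186. ]]
fl [[129.07701082 211.84309083]]
```

```bash
cat >> h.py <<'E'
O=np.array([0.55481,0.02436,0]);_y=np.radians(-1.94);ey=np.array([-np.sin(_y),np.cos(_y),0]);ex=np.array([np.cos(_y),np.sin(_y),0])
def tw(x,y,z): return O+ex*x/1000+ey*y/1000+np.array([0,0,z/1000])   # tray mm -> world
def tray(P): P=np.atleast_2d(P); return np.c_[(P-O)@ex*1000,(P-O)@ey*1000,P[:,2]*1000].round(1)
def go(*L):
    s=get_state();R=Rt(s);dy=np.degrees(np.arctan2(R[1,2],R[0,2]))-90-np.degrees(_y)
    print('t',round(s['t'],2),'tray',tray(s['tcp_pos']),'F',s['wrist_force'].round(1),'yawerr',round(dy,2),'tilt',(R[2,1:]*57.3).round(2))
    for p in L: print(p,shift(tw(*p),s))
E
python3 -c "
from h import *
go((-30,-3.4,250),(-30,-3.4,15),(44,-3.4,15))"
```

```text
t 1.8 tray [[ 54.3  -2.3 249.8]] F [ 0.5  0.7 -0.1] yawerr 0.11 tilt [ 0.1  -0.04]
(-30, -3.4, 250) [-0.    8.43 -0.09]
(-30, -3.4, 15) [23.5   8.39 -0.08]
(44, -3.4, 15) [23.48  0.99 -0.09]
```

```bash
python3 -m jog '[[[2,8.4,-0.1],[0,0,0],5],[[3,8.4,-0.1],[0,0,0],5],[[12,8.4,-0.1],[0,0,0],5],[[18,8.4,-0.1],[0,0,0],5],[[22,8.4,-0.1],[0,0,0],5],[[23.5,8.4,-0.1],[0,0,0],5],[[23.5,8.4,-0.1],[0,0,0],5],[[23.5,8.4,-0.1],[0,0,0],5],[[23.5,8.4,-0.1],[0,0,0],5]]'; python3 -c "
from h import *
go((44,-3.4,15))
cv2.imwrite('pics/w2.png',grab_frame('wrist'))"
```

```text
t: 2.7
tcp_pos: [0.5263, 0.0226, 0.0175]
tool_rot: [-1.411, 1.569, 0.128]
wrist_force: [0.8, 0.0, 1.0]
gripper_width: 0.54
t 2.7 tray [[-28.4  -2.8  17.5]] F [0.8 0.  1. ] yawerr 0.16 tilt [-0.13  0.02]
(44, -3.4, 15) [ 0.26 -7.24 -0.08]
```

View pics/w2.png

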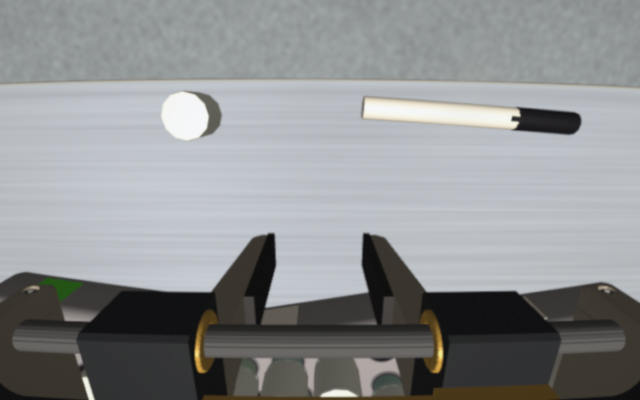

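The fingers are down on the tray floor in front of the gap rack. The pen and spare cap are well clear. Pushing now.

```bash
python3 -m jog '[[[0.2,-0.6,0],[0,0,0],5],[[0.2,-1.2,0],[0,0,0],5],[[0.2,-1.8,0],[0,0,0],5],[[0.2,-2.4,0],[0,0,0],5],[[0.2,-3,0],[0,0,0],5],[[0.2,-3.6,0],[0,0,0],5],[[0.2,-4.2,0],[0,0,0],5],[[0.2,-4.8,0],[0,0,0],5],[[0.2,-5.4,0],[0,0,0],5],[[0.2,-6,0],[0,0,0],5],[[0.2,-6.6,0],[0,0,0],5],[[0.2,-7.1,0],[0,0,0],5]]';  python3 -c "
from h import *
go((46,-3.4,15))"
```

```text
t: 3.95
tcp_pos: [0.5982, 0.0201, 0.016]
tool_rot: [-1.448, 1.567, 0.091]
wrist_force: [-1.0, 0.4, -0.7]
gripper_width: 0.544
t 3.95 tray [[43.5 -2.7 16. ]] F [-1.   0.4 -0.7] yawerr 0.15 tilt [-0.19  0.02]
(46, -3.4, 15) [ 0.1  -0.25 -0.07]
```

```bash
python3 -m jog '[[[0,-0.15,0],[0,0,0],5],[[0,-0.25,0],[0,0,0],5]]'; python3 -m jog '[[[0,-0.15,0],[0,0,0],5],[[0,-0.3,0],[0,0,0],5]]';python3 -m jog '[[[0,-0.15,0],[0,0,0],5],[[0,-0.3,0],[0,0,0],5]]'; python3 -c "
from h import *
go((46,-3.4,15))"
```

```text
t: 4.15
tcp_pos: [0.6, 0.0201, 0.016]
tool_rot: [-1.203, 1.569, 0.336]
wrist_force: [-5.1, 0.1, 4.1]
gripper_width: 0.546
t: 4.35
tcp_pos: [0.6002, 0.0203, 0.0158]
tool_rot: [1.377, 1.566, 2.916]
wrist_force: [-10.0, 1.1, 8.1]
gripper_width: 0.545
t: 4.55
tcp_pos: [0.6001, 0.0203, 0.0156]
tool_rot: [1.472, 1.56, 3.01]
wrist_force: [-11.6, 0.6, 8.4]
gripper_width: 0.546
t 4.55 tray [[45.4 -2.5 15.6]] F [-11.6   0.6   8.4] yawerr 0.09 tilt [0.64 0.06]
(46, -3.4, 15) [ 0.05 -0.06 -0.09]
```

Gap rack is seated: contact at TCP x=45.4 with 11 N. Next is the full rack.

```bash
python3 -m jog '[[[0,3,0],[0,0,0],5],[[0,7.6,0],[0,0,0],5],[[0,7.6,4],[0,0,0],5],[[0,7.6,9],[0,0,0],5],[[0,7.6,13],[0,0,0],5],[[0,7.6,14.3],[0,0,0],5],[[0,7.6,14.3],[0,0,0],5],[[0,7.6,14.3],[0,0,0],5]]';  python3 -c "
from h import *
go((43,139.8,15))"
```

```text
t: 5.35
tcp_pos: [0.5292, 0.1641, 0.0166]
tool_rot: [1.559, 1.56, 3.096]
wrist_force: [0.3, -1.0, -0.4]
gripper_width: 0.541
t 5.35 tray [[-30.4 138.8  16.6]] F [ 0.3 -1.  -0.4] yawerr 0.03 tilt [0.59 0.01]
(43, 139.8, 15) [ 0.08 -7.34  0.09]
```

```bash
python3 -m jog '[[[0.1,-1,0.1],[0,0,0],5],[[0.1,-1.8,0.1],[0,0,0],5],[[0.1,-2.4,0.1],[0,0,0],5],[[0.1,-3,0.1],[0,0,0],5],[[0.1,-3.6,0.1],[0,0,0],5],[[0.1,-4.2,0.1],[0,0,0],5],[[0.1,-4.8,0.1],[0,0,0],5],[[0.1,-5.4,0.1],[0,0,0],5],[[0.1,-6,0.1],[0,0,0],5],[[0.1,-6.6,0.1],[0,0,0],5],[[0.1,-7.2,0.1],[0,0,0],5],[[0.1,-7.4,0.1],[0,0,0],5]]';python3 -m jog '[[[0,-0.15,0],[0,0,0],5],[[0,-0.25,0],[0,0,0],5]]'; python3 -m jog '[[[0,-0.15,0],[0,0,0],5],[[0,-0.3,0],[0,0,0],5]]';python3 -c "
from h import *
go((46,139.8,15))"
```

```text
t: 6.55
tcp_pos: [0.6041, 0.1626, 0.0148]
tool_rot: [1.557, 1.561, 3.094]
wrist_force: [-2.9, -0.1, 2.6]
gripper_width: 0.544
t: 6.75
tcp_pos: [0.6052, 0.1626, 0.0146]
tool_rot: [1.579, 1.558, 3.116]
wrist_force: [-7.3, -0.1, 3.9]
gripper_width: 0.543
t: 6.95
tcp_pos: [0.6051, 0.1626, 0.0142]
tool_rot: [1.607, 1.551, -3.139]
wrist_force: [-11.8, 0.3, 8.8]
gripper_width: 0.545
t 6.95 tray [[ 45.6 139.9  14.2]] F [-11.8   0.3   8.8] yawerr 0.02 tilt [ 1.11 -0.04]
(46, 139.8, 15) [-0.08 -0.04 -0.01]
```

```bash
python3 -m jog '[[[0,3,0],[0,0,-1.1],5],[[0,7.7,0],[0,0,-1.1],5],[[0,7.7,-4],[0,0,-1.1],5],[[0,7.7,-9],[0,0,-1.1],5],[[0,7.7,-14],[0,0,-1.1],5],[[0,7.7,-19],[0,0,-1.1],5],[[0,7.7,-24],[0,0,-1.1],5],[[0,7.7,-27.5],[0,0,-1.1],5],[[0,7.7,-28.9],[0,0,-1.1],5],[[0,7.7,-28.9],[0,0,-1.1],5],[[0,7.7,-28.9],[0,0,-1.1],5]]';  python3 -c "
from h import *
go((43,-149.4,15))"
```

```text
t: 8.05
tcp_pos: [0.519, -0.1219, 0.0158]
tool_rot: [-0.604, 1.57, 0.934]
wrist_force: [-0.0, 0.4, 0.5]
gripper_width: 0.543
t 8.05 tray [[ -30.9 -147.4   15.8]] F [-0.   0.4  0.5] yawerr 0.11 tilt [-0.01  0.02]
(43, -149.4, 15) [ 0.08 -7.39 -0.22]
```

```bash
python3 -m jog '[[[0.1,-1,-0.2],[0,0,0],5],[[0.1,-1.8,-0.2],[0,0,0],5],[[0.1,-2.4,-0.2],[0,0,0],5],[[0.1,-3,-0.2],[0,0,0],5],[[0.1,-3.6,-0.2],[0,0,0],5],[[0.1,-4.2,-0.2],[0,0,0],5],[[0.1,-4.8,-0.2],[0,0,0],5],[[0.1,-5.4,-0.2],[0,0,0],5],[[0.1,-6,-0.2],[0,0,0],5],[[0.1,-6.6,-0.2],[0,0,0],5],[[0.1,-7.2,-0.2],[0,0,0],5],[[0.1,-7.4,-0.2],[0,0,0],5]]';python3 -m jog '[[[0,-0.15,0],[0,0,0],5],[[0,-0.25,0],[0,0,0],5]]'; python3 -m jog '[[[0,-0.15,0],[0,0,0],5],[[0,-0.3,0],[0,0,0],5]]';python3 -c "
from h import *
go((46,-149.4,15),(-40,-149.4,15))"
```

```text
t: 9.25
tcp_pos: [0.5937, -0.1262, 0.0149]
tool_rot: [-1.177, 1.57, 0.362]
wrist_force: [-2.4, -0.2, 1.4]
gripper_width: 0.544
t: 9.45
tcp_pos: [0.5947, -0.1262, 0.0148]
tool_rot: [1.25, 1.568, 2.788]
wrist_force: [-6.8, 1.2, 5.0]
gripper_width: 0.545
t: 9.65
tcp_pos: [0.5948, -0.1261, 0.0147]
tool_rot: [1.356, 1.562, 2.894]
wrist_force: [-11.1, 1.1, 8.4]
gripper_width: 0.54
t 9.65 tray [[  45.1 -149.    14.7]] F [-11.1   1.1   8.4] yawerr 0.06 tilt [0.49 0.11]
(46, -149.4, 15) [-0.03 -0.09 -0.04]
(-40, -149.4, 15) [ 0.04  8.51 -0.03]
```

```bash
python3 -m jog '[[[0,3,0],[0,0,-0.5],3],[[0,7.5,0],[0,0,-0.5],0],[[0,7.5,-4],[0,0,-0.5],0],[[0,7.5,-8],[0,0,-0.5],0],[[0,7.5,-8.8],[0,0,-0.5],0],[[0,7.5,-8.8],[0,0,-0.5],0],[[0,7.5,-8.8],[0,0,-0.5],0],[[0,7.5,-8.8],[0,0,-0.5],0],[[0,7.5,-8.8],[0,0,-0.5],0],[[0,7.5,-8.8],[0,0,-0.5],0]]';  python3 -c "
from h import *
go((86,-237,15))
cv2.imwrite('pics/w3.png',grab_frame('wrist'));cv2.imwrite('pics/s3.png',grab_frame('scene'))"
```

```text
t: 10.65
tcp_pos: [0.5172, -0.2105, 0.0151]
tool_rot: [-0.055, 1.569, 1.484]
wrist_force: [0.3, -0.2, 0.2]
gripper_width: 0.006
t 10.65 tray [[ -29.6 -236.    15.1]] F [ 0.3 -0.2  0.2] yawerr 0.15 tilt [-0.01  0.13]
(86, -237, 15) [  0.02 -11.56  -0.13]
```

View pics/w3.png

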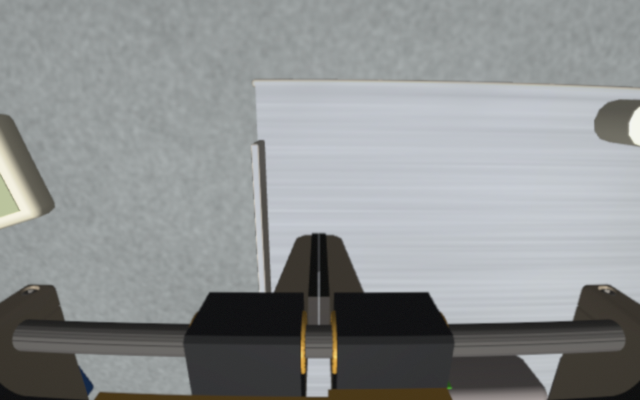

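View pics/s3.png

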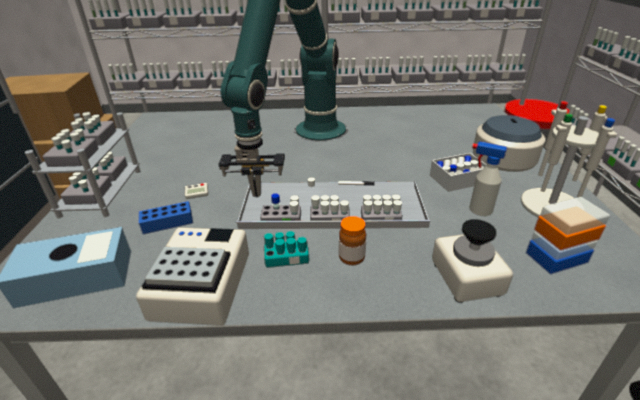

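```bash
python3 -m jog '[[[0,-3,-0.1],[0,0,0],0],[[0,-6,-0.1],[0,0,0],0],[[0,-9,-0.1],[0,0,0],0],[[0,-11,-0.1],[0,0,0],0],[[0,-11.5,-0.1],[0,0,0],0],[[0,-11.5,-0.1],[0,0,0],0],[[0,-11.5,-0.1],[0,0,0],0]]';  python3 -c "
from h import *
go((86,-150,15))
cv2.imwrite('pics/w4.png',grab_frame('wrist'))"
```

```text
t: 11.45
tcp_pos: [0.6305, -0.2158, 0.0148]
tool_rot: [0.639, 1.568, 2.177]
wrist_force: [-0.5, 0.9, 0.1]
gripper_width: 0.006
t 11.45 tray [[  83.8 -237.4   14.8]] F [-0.5  0.9  0.1] yawerr 0.08 tilt [0.09 0.12]
(86, -150, 15) [-0.   -0.23  8.74]
```

View pics/w4.png

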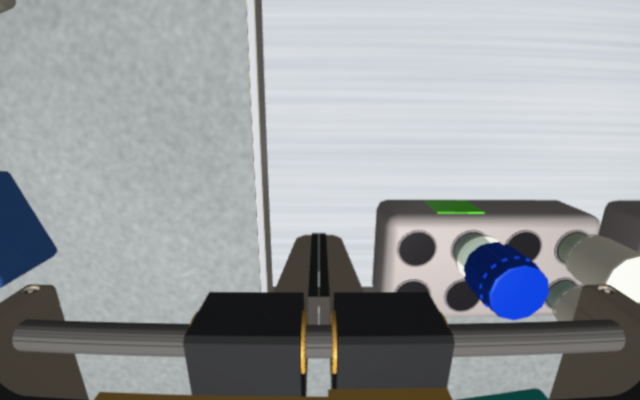

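Vent rack's near end is at px (377,290), square to the wall. Pushing it towards the gap rack.

```bash
python3 -m jog '[[[0,-0.2,0.8],[0,0,0],0],[[0,-0.2,1.3],[0,0,0],0],[[0,-0.2,1.7],[0,0,0],0],[[0,-0.2,2.1],[0,0,0],0],[[0,-0.2,2.5],[0,0,0],0],[[0,-0.2,2.9],[0,0,0],0],[[0,-0.2,3.3],[0,0,0],0],[[0,-0.2,3.7],[0,0,0],0],[[0,-0.2,4.1],[0,0,0],0],[[0,-0.2,4.4],[0,0,0],0]]';python3 -c "
from h import *
go((86,-189,15))
cv2.imwrite('pics/w5.png',grab_frame('wrist'))"
```

```text
t: 12.5
tcp_pos: [0.6339, -0.1717, 0.0151]
tool_rot: [0.611, 1.568, 2.149]
wrist_force: [0.0, -3.1, 0.4]
gripper_width: 0.003
t 12.5 tray [[  85.7 -193.2   15.1]] F [ 0.  -3.1  0.4] yawerr 0.08 tilt [0.08 0.12]
(86, -189, 15) [ 0.01 -0.03  0.42]
```

View pics/w5.png

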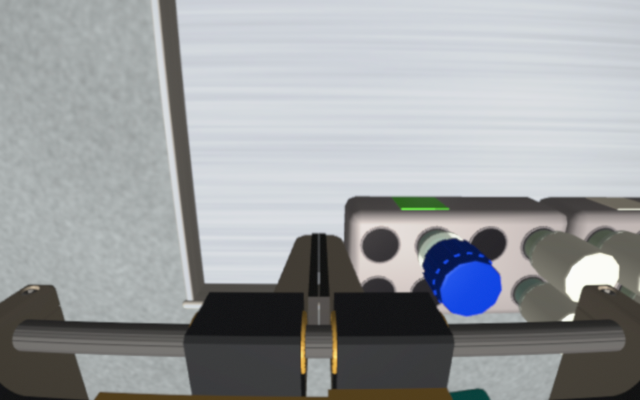

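```bash
python3 -m jog '[[[0,0,0.3],[0,0,0],0],[[0,0,0.6],[0,0,0],0],[[0,0,0.8],[0,0,0],0]]';python3 -c "
from h import *
go((86,-189,15))
cv2.imwrite('pics/w6.png',grab_frame('wrist')[150:400])"
```

```text
t: 12.85
tcp_pos: [0.6342, -0.1631, 0.0151]
tool_rot: [0.621, 1.568, 2.16]
wrist_force: [-0.1, -3.7, 0.3]
gripper_width: 0.003
t 12.85 tray [[  85.7 -184.7   15.1]] F [-0.1 -3.7  0.3] yawerr 0.1 tilt [0.09 0.12]
(86, -189, 15) [ 0.01 -0.03 -0.43]
```

View pics/w6.png

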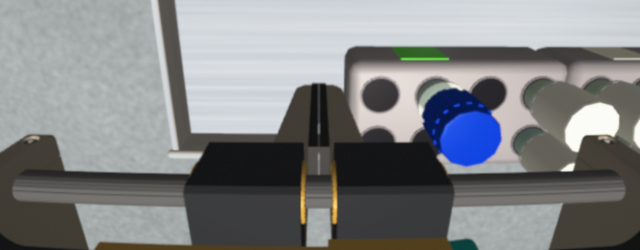

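```bash
python3 -m jog '[[[0,0,-0.8],[0,0,0],0],[[-5,0,-1],[0,0,0],0],[[-10,0,-1],[0,0,0],0],[[-10.5,0,4],[0,0,0],0],[[-10.5,0,9],[0,0,0],0],[[-10.5,0,14],[0,0,0],0],[[-10.5,0,19],[0,0,0],0],[[-10.5,0,24],[0,0,0],0],[[-10.5,0,29],[0,0,0],0],[[-10.5,0,34],[0,0,0],0],[[-10.5,0,39],[0,0,0],0],[[-10.5,0,41.4],[0,0,0],0]]'; python3 -m jog '[[[0,0,0],[0,0,0],0]]'; python3 -c "
from h import *
go((86,228,15),(86,180,15))
cv2.imwrite('pics/w7.png',grab_frame('wrist'))"
```

```text
t: 14.1
tcp_pos: [0.6457, 0.2584, 0.1209]
tool_rot: [0.434, 1.563, 1.98]
wrist_force: [-0.2, 0.2, -0.1]
gripper_width: 0.002
t: 14.2
tcp_pos: [0.6442, 0.2642, 0.1205]
tool_rot: [0.426, 1.56, 1.978]
wrist_force: [-0.8, -0.1, -0.1]
gripper_width: 0.006
t 14.2 tray [[ 81.2 242.7 120.5]] F [-0.8 -0.1 -0.1] yawerr 0.9 tilt [0.25 0.56]
(86, 228, 15) [10.53 -0.5  -1.58]
(86, 180, 15) [10.48 -0.42 -6.38]
```

View pics/w7.png

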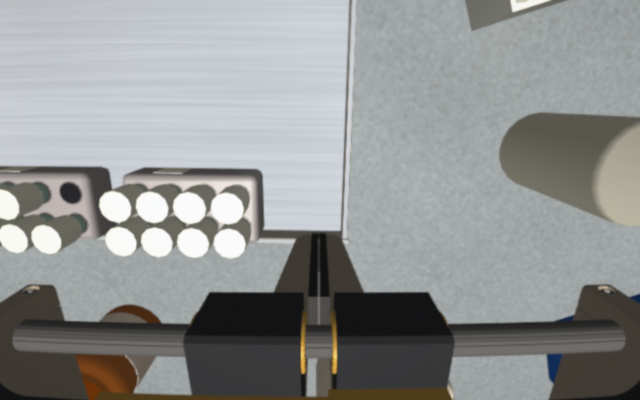

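```bash
python3 -m jog '[[[0,-0.5,-1.2],[0.9,0.5,-0.2],0],[[0,-0.5,-1.7],[0.9,0.5,-0.2],0],[[0,-0.5,-1.7],[0.9,0.5,-0.2],0]]'; python3 -c "
from h import *
go((86,226,15))"
```

```text
t: 14.55
tcp_pos: [0.6499, 0.2406, 0.1203]
tool_rot: [2.636, 1.569, -2.117]
wrist_force: [0.2, -0.4, 0.2]
gripper_width: 0.006
t 14.55 tray [[ 87.7 219.3 120.3]] F [ 0.2 -0.4  0.2] yawerr -0.39 tilt [ 0.06 -0.11]
(86, 226, 15) [10.53  0.16  0.69]
```

```bash
python3 -m jog '[[[0,0.1,0.7],[-0.4,0,0],0],[[5,0.1,0.7],[-0.4,0,0],0],[[8.5,0.1,0.7],[-0.4,0,0],0],[[10.3,0.1,0.7],[-0.4,0,0],0],[[10.3,0.1,0.7],[-0.4,0,0],0],[[10.3,0.1,0.7],[-0.4,0,0],0]]'; python3 -c "
from h import *
go((86,180,15))"
```

```text
t: 15.15
tcp_pos: [0.65, 0.2476, 0.0183]
tool_rot: [-2.933, 1.569, -1.396]
wrist_force: [0.2, 0.3, 0.3]
gripper_width: 0.004
t 15.15 tray [[ 87.6 226.3  18.3]] F [0.2 0.3 0.3] yawerr -0.0 tilt [-0.02 -0.08]
(86, 180, 15) [ 0.34  0.16 -4.63]
```

```bash
python3 -m jog '[[[0.3,0.1,-0.8],[0,0,0],0],[[0.3,0.1,-1.3],[0,0,0],0],[[0.3,0.1,-1.7],[0,0,0],0],[[0.3,0.1,-2.1],[0,0,0],0],[[0.3,0.1,-2.5],[0,0,0],0],[[0.3,0.1,-2.9],[0,0,0],0],[[0.3,0.1,-3.3],[0,0,0],0],[[0.3,0.1,-3.7],[0,0,0],0],[[0.3,0.1,-4.0],[0,0,0],0],[[0.3,0.1,-4.3],[0,0,0],0],[[0.3,0.1,-4.6],[0,0,0],0]]'; python3 -m jog '[[[0,0,-0.2],[0,0,0],0],[[0,0,-0.4],[0,0,0],0]]'; python3 -c "
from h import *
go((86,180,15))"
```

```text
t: 16.25
tcp_pos: [0.6474, 0.2019, 0.0154]
tool_rot: [-2.713, 1.57, -1.176]
wrist_force: [1.3, 6.4, 0.9]
gripper_width: 0.005
t: 16.45
tcp_pos: [0.6471, 0.1995, 0.0154]
tool_rot: [-0.385, 1.569, 1.153]
wrist_force: [1.0, 5.9, 2.0]
gripper_width: 0.006
t 16.45 tray [[ 86.4 178.2  15.4]] F [1.  5.9 2. ] yawerr 0.05 tilt [-0.03  0.07]
(86, 180, 15) [0.04 0.04 0.18]
```

```bash
python3 -m jog '[[[0,0,0.9],[0,0,0],0],[[0,3,1],[0,0,0],0],[[0,8,1],[0,0,0],2],[[0,11.4,0.5],[0,0,0],5],[[0,11.4,-3],[0,0,0],5],[[0,11.4,-6.5],[0,0,0],5],[[0,11.4,-7.4],[0,0,0],5],[[0,11.4,-7.4],[0,0,0],5],[[0,11.4,-7.4],[0,0,0],5]]'; python3 -c "
from h import *
go((42,104.2,15))
cv2.imwrite('pics/t8.png',cv2.resize(grab_frame('top')[165:265,225:425],None,fx=4,fy=4,interpolation=cv2.INTER_CUBIC))"
```

```text
t: 17.35
tcp_pos: [0.5308, 0.1302, 0.0151]
tool_rot: [-0.143, 1.569, 1.396]
wrist_force: [0.4, 0.4, -0.5]
gripper_width: 0.54
t 17.35 tray [[-27.6 104.9  15.1]] F [ 0.4  0.4 -0.5] yawerr 0.08 tilt [-0.01  0.09]
(42, 104.2, 15) [ 0.01 -6.96 -0.08]
```

View pics/t8.png

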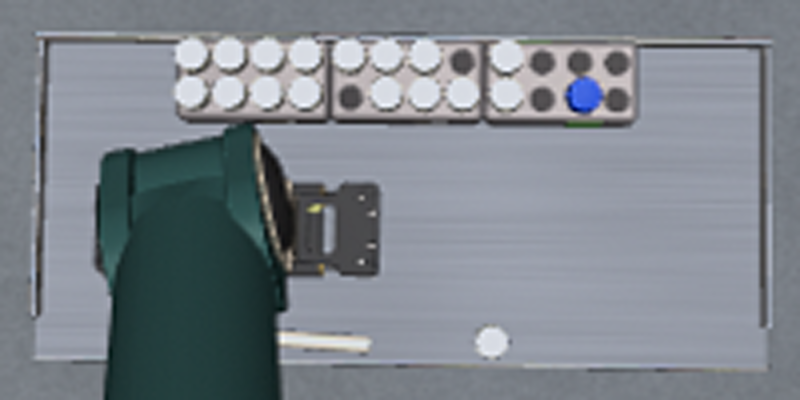

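The top view shows one straight row against the back edge, with the pen and spare cap untouched. A final press on each rack follows.

```bash
python3 -m jog '[[[0,-3,-0.1],[0,0,0],5],[[0,-5.5,-0.1],[0,0,0],5],[[0,-6.5,-0.1],[0,0,0],5],[[0,-7,-0.1],[0,0,0],5],[[0,-7.3,-0.1],[0,0,0],5],[[0,-7.5,-0.1],[0,0,0],5],[[0,-7.7,-0.1],[0,0,0],5]]';python3 -c "
from h import *
go((42,104.2,15),(30,-7.8,15))"
```

```text
t: 18.1
tcp_pos: [0.6039, 0.1282, 0.0146]
tool_rot: [1.33, 1.564, 2.87]
wrist_force: [-10.0, 0.5, 7.4]
gripper_width: 0.543
t 18.1 tray [[ 45.6 105.4  14.6]] F [-10.    0.5   7.4] yawerr 0.18 tilt [0.4 0.1]
(42, 104.2, 15) [-0.03  0.36 -0.12]
(30, -7.8, 15) [ -0.04   1.6  -11.32]
```

```bash
python3 -m jog '[[[0,2,0],[0,0,-0.4],5],[[0,2,-4],[0,0,-0.4],5],[[0,2,-8],[0,0,-0.4],5],[[0,2,-11.3],[0,0,-0.4],5],[[0,2,-11.3],[0,0,-0.4],5],[[0,1,-11.3],[0,0,-0.4],5],[[0,0.4,-11.3],[0,0,-0.4],5],[[0,0.1,-11.3],[0,0,-0.4],5],[[0,-0.2,-11.3],[0,0,-0.4],5],[[0,-0.4,-11.3],[0,0,-0.4],5]]';python3 -c "
from h import *
go((30,-119.8,15))"; python3 -m jog '[[[0,2,0],[0,0,-0.4],5],[[0,2,-4],[0,0,-0.4],5],[[0,2,-8],[0,0,-0.4],5],[[0,2,-11.3],[0,0,-0.4],5],[[0,2,-11.3],[0,0,-0.4],5],[[0,1,-11.3],[0,0,-0.4],5],[[0,0.4,-11.3],[0,0,-0.4],5],[[0,0.1,-11.3],[0,0,-0.4],5],[[0,-0.2,-11.3],[0,0,-0.4],5],[[0,-0.4,-11.3],[0,0,-0.4],5]]';python3 -c "
from h import *
go((-30,-119.8,15),(0,-119.8,180))"
```

```text
t: 19.1
tcp_pos: [0.5999, 0.017, 0.0135]
tool_rot: [1.336, 1.56, 2.878]
wrist_force: [-13.7, 1.3, 9.9]
gripper_width: 0.543
t 19.1 tray [[45.3 -5.9 13.5]] F [-13.7   1.3   9.9] yawerr 0.26 tilt [0.61 0.14]
(30, -119.8, 15) [ -0.16   1.59 -11.39]
t: 20.1
tcp_pos: [0.5958, -0.0938, 0.0122]
tool_rot: [1.269, 1.555, 2.811]
wrist_force: [-15.3, 2.0, 10.8]
gripper_width: 0.544
t 20.1 tray [[  45.  -116.8   12.2]] F [-15.3   2.   10.8] yawerr 0.32 tilt [0.86 0.27]
(-30, -119.8, 15) [-0.17  7.5  -0.26]
(0, -119.8, 180) [-16.71   4.75  -0.2 ]
```

```bash
python3 -m jog '[[[0,2,0],[0.3,0.3,-0.9],5],[[-5,3,0],[0.3,0.3,-0.9],4],[[-10,3,0],[0.3,0.3,-0.9],3],[[-15,3,3],[0.3,0.3,-0.9],2],[[-18,1,6],[0.3,0.3,-0.9],1],[[-18,-1,8],[0.3,0.3,-0.9],0],[[-18,-1,8],[0.3,0.3,-0.9],0],[[-18,-1,8],[0.3,0.3,-0.9],0],[[-18,-1,8],[0.3,0.3,-0.9],0]]'; python3 - <<'E'
from h import *
go((54,-40,200))
s=get_state();im=grab_frame('wrist')
cv2.imwrite('pics/w9.png',im);np.save('w9.npy',np.r_[s['tcp_pos'],s['tool_rot']])
E
```

```text
t: 21.0
tcp_pos: [0.6098, -0.0156, 0.1915]
tool_rot: [2.391, 1.569, -2.355]
wrist_force: [-0.8, 0.4, -0.5]
gripper_width: 0.008
t 21.0 tray [[ 56.3 -38.1 191.5]] F [-0.8  0.4 -0.5] yawerr 0.01 tilt [ 0.07 -0.08]
(54, -40, 200) [-0.85  0.23 -0.19]
```

View pics/w9.png

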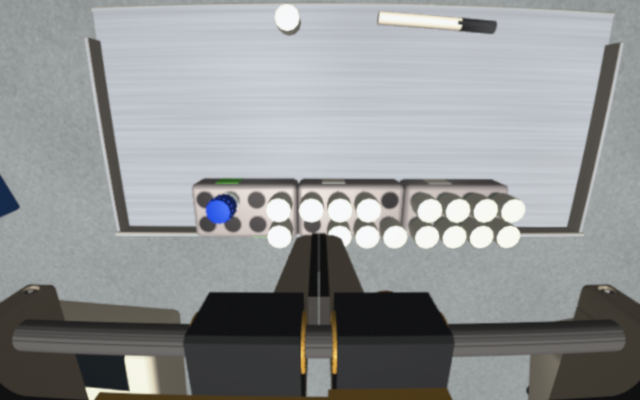

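```bash
python3 - <<'E'
import cv2
im=cv2.imread('pics/w9.png')
cv2.imwrite('pics/w9a.png',cv2.resize(im[165:265,185:345],None,fx=5,fy=5,interpolation=cv2.INTER_CUBIC))
cv2.imwrite('pics/w9b.png',cv2.resize(im[165:265,380:540],None,fx=5,fy=5,interpolation=cv2.INTER_CUBIC))
E
```

```text
(no output)
```

View pics/w9a.png

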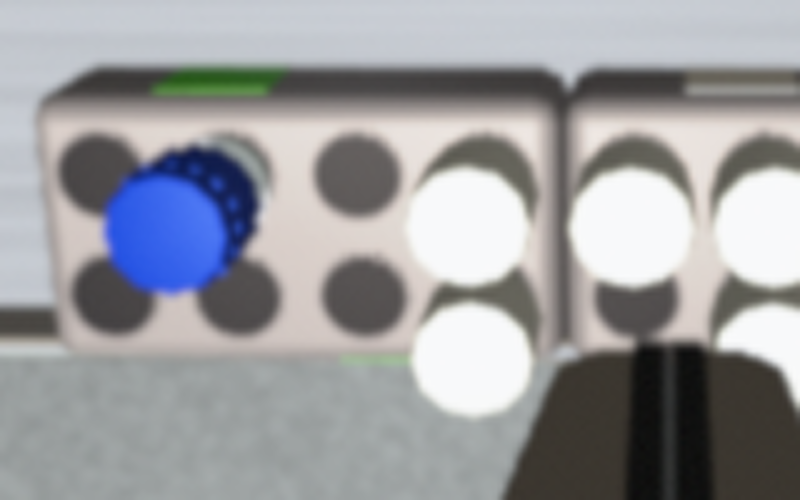

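View pics/w9b.png

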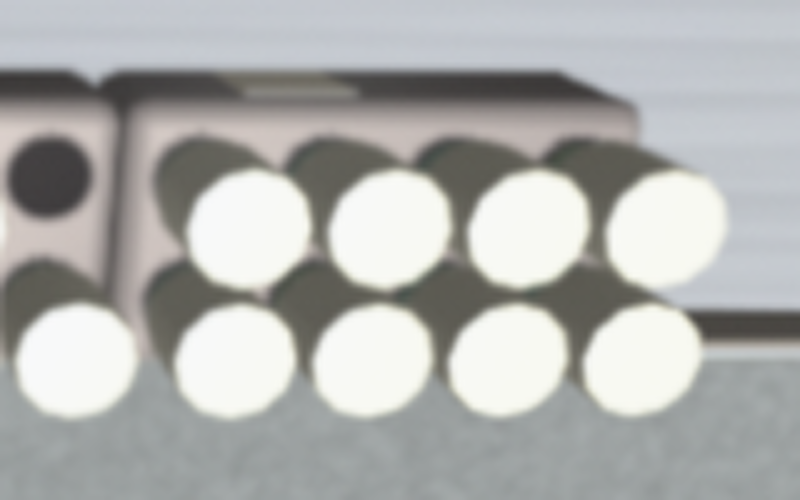

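```bash
python3 - <<'E'
from h import *
q=np.load('w9.npy');s=dict(tcp_pos=q[:3],tool_rot=q[3:])
a=lambda u,v:(185+(u+.5)/5-.5,165+(v+.5)/5-.5)
b=lambda u,v:(380+(u+.5)/5-.5,165+(v+.5)/5-.5)
print('blue',tray(p2w('wrist',[a(165,234)],.0826,s)),p2w('wrist',[a(165,234)],.0826,s))
print('vent w',tray(p2w('wrist',[a(468,227),a(472,359)],.0745,s)))
print('gap',tray(p2w('wrist',[a(632,227),a(774,227),b(76,360)],.0745,s)))
print('full',tray(p2w('wrist',[b(249,229),b(389,229),b(529,229),b(667,229),b(235,361),b(372,361),b(508,361),b(642,360)],.0745,s)))
print('tags front corners', tray(p2w('wrist',[a(42,108),a(555,108),a(578,108),b(105,105),b(130,106),b(636,108)],.04,s)))
P=tw(72.5,-119.8-13.5,82.6);print(P)
E
```

```text
blue [[  70.3 -130.4   82.6]] [[ 0.6206317  -0.10831292  0.0826    ]]
vent w [[ 71.6 -75.9  74.5]
 [ 98.3 -76.1  74.5]]
gap [[ 71.5 -45.2  74.5]
 [ 71.5 -18.7  74.5]
 [ 98.5  35.1  74.5]]
full [[ 71.9  66.   74.5]
 [ 71.9  92.7  74.5]
 [ 72.  119.8  74.5]
 [ 72.  146.8  74.5]
 [ 98.7  66.   74.5]
 [ 98.8  92.8  74.5]
 [ 99.  119.8  74.5]
 [ 98.9 146.6  74.5]]
tags front corners [[  57.4 -167.8   40. ]
 [  57.4  -61.7   40. ]
 [  57.4  -57.    40. ]
 [  56.7   46.1   40. ]
 [  56.9   51.2   40. ]
 [  57.   157.8   40. ]]
[ 0.62275585 -0.11131793  0.0826    ]
```

```bash
python3 - <<'E'
from h import *
q=np.load('w9.npy');s=dict(tcp_pos=q[:3],tool_rot=q[3:])
print(w2p('wrist',[s['tcp_pos']]), w2p('wrist',[s['tcp_pos']+Rt(s)@[0,.01,0.]]), w2p('wrist',[s['tcp_pos']+Rt(s)@[0,.0,0.01]]))
im=cv2.imread('pics/w9.png')
cv2.imwrite('pics/w9c.png',cv2.resize(im[220:270,280:360],None,fx=10,fy=10,interpolation=cv2.INTER_CUBIC))
go((71.8,-130.5,180),(71.8,-130.5,100))
E
```

```text
Traceback (most recent call last):
  File "h.py", line 17, in w2p
    c,T=camT(n,s);P=np.array(P,float).reshape(-1,3);q=(P-T[:3,3])@T[:3,:3]
        ~~~~^^^^^
  File "h.py", line 8, in camT
    T=np.eye(4);T[:3,:3]=Rt(s);T[:3,3]=s['tcp_pos'];return c,T@c['mount']
                         ~~^^^
  File "h.py", line 4, in Rt
    def Rt(s): return Ro.from_euler('xyz',s['tool_rot']).as_matrix()
                                          ~^^^^^^^^^^^^
TypeError: 'NoneType' object is not subscriptable
```

```bash
python3 - <<'E'
from h import *
q=np.load('w9.npy');s=dict(tcp_pos=q[:3],tool_rot=q[3:])
for d in ([0,0,0],[0,.01,0],[0,0,.01]): print(w2p('wrist',[s['tcp_pos']+Rt(s)@np.array(d)],s))
im=cv2.imread('pics/w9.png')
cv2.imwrite('pics/w9c.png',cv2.resize(im[220:270,280:360],None,fx=10,fy=10,interpolation=cv2.INTER_CUBIC))
go((71.8,-130.5,180),(71.8,-130.5,100))
E
```

```text
[[318.44439879 249.50021668]]
[[318.44796889 233.34839943]]
[[335.87608021 249.49508548]]
t 21.05 tray [[ 56.2 -38.5 191.5]] F [ 0.3  0.2 -0.1] yawerr -0.04 tilt [ 0.07 -0.08]
(71.8, -130.5, 180) [ 1.16 -1.56 -9.2 ]
(71.8, -130.5, 100) [ 9.16 -1.57 -9.19]
```

View pics/w9c.png

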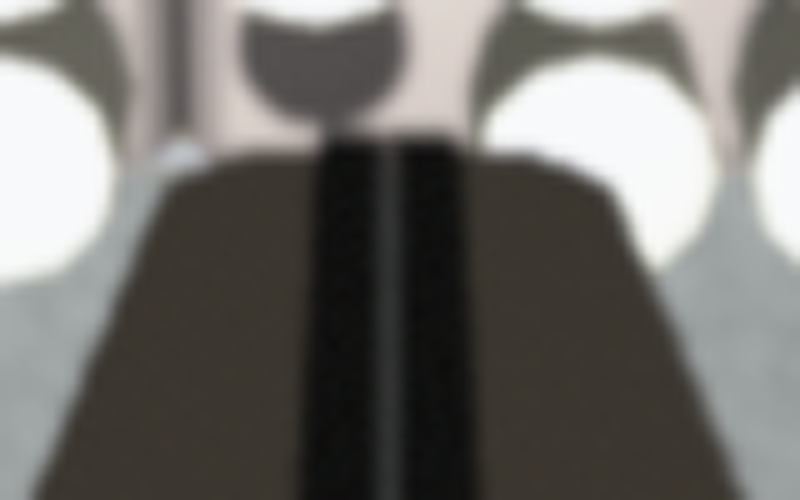

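```bash
python3 -m jog '[[[2,-1.6,-4],[0,0,0],0],[[5,-1.6,-8],[0,0,0],0],[[8,-1.6,-9.2],[0,0,0],0],[[8.8,-1.6,-9.2],[0,0,0],0],[[8.8,-1.6,-9.2],[0,0,0],0],[[8.8,-1.6,-9.2],[0,0,0],0]]'; python3 - <<'E'
from h import *
go((71.8,-130.2,90))
s=get_state();cv2.imwrite('pics/w10.png',cv2.resize(grab_frame('wrist')[180:300,220:420],None,fx=4,fy=4,interpolation=cv2.INTER_CUBIC))
E
```

```text
t: 21.65
tcp_pos: [0.6232, -0.1071, 0.1046]
tool_rot: [-2.95, 1.57, -1.412]
wrist_force: [0.9, -0.7, 0.5]
gripper_width: 0.004
t 21.65 tray [[  72.8 -129.1  104.6]] F [ 0.9 -0.7  0.5] yawerr 0.06 tilt [-0.01 -0.03]
(71.8, -130.2, 90) [ 1.46  0.1  -0.11]
```

View pics/w10.png

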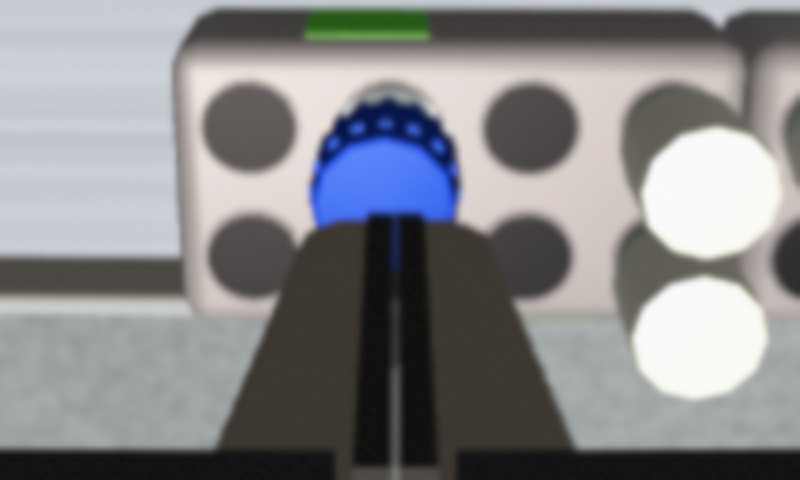

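```bash
python3 - <<'E'
from h import *
s=get_state();print(tray(p2w('wrist',[(220+385.5/4-.5,180+137.5/4-.5),(220+385.5/4-.5,180+210.5/4-.5)],.0826,s)))
go((72,-130.7,84))
E
```

```text
[[  59.4 -130.6   82.6]
 [  71.8 -130.6   82.6]]
t 21.7 tray [[  73.2 -129.   105.1]] F [ 0.4 -0.   1.1] yawerr 0.08 tilt [-0.06 -0.04]
(72, -130.7, 84) [ 2.11  0.12 -0.17]
```

Cap centre is at tray (71.8, -130.6). I'll align with it and descend.

```bash
python3 -m jog '[[[0.6,0.12,-0.17],[0,0,0],0],[[1.3,0.12,-0.17],[0,0,0],0],[[1.7,0.12,-0.17],[0,0,0],0],[[1.9,0.12,-0.17],[0,0,0],0],[[1.9,0.12,-0.17],[0,0,0],0]]'; python3 -c "
from h import *
go((71.8,-130.6,82.6))"
```

```text
t: 22.2
tcp_pos: [0.6221, -0.1086, 0.0856]
tool_rot: [-2.638, 1.57, -1.099]
wrist_force: [-0.6, 0.3, -0.1]
gripper_width: 0.005
t 22.2 tray [[  71.7 -130.6   85.6]] F [-0.6  0.3 -0.1] yawerr 0.09 tilt [-0.02 -0.03]
(71.8, -130.6, 82.6) [ 0.3  -0.01  0.  ]
```

```bash
python3 -m jog '[[[0.15,0,0],[0,0,0],0],[[0.3,0,0],[0,0,0],0],[[0.3,0,0],[0,0,0],0]]';  python3 -m jog '[[[0.1,0,0],[0,0,0],0],[[0.15,0,0],[0,0,0],0]]'; python3 -m jog '[[[0.1,0,0],[0,0,0],0],[[0.2,0,0],[0,0,0],0]]'; python3 -m jog '[[[0.1,0,0],[0,0,0],0],[[0.2,0,0],[0,0,0],0]]'
```

```text
t: 22.5
tcp_pos: [0.6224, -0.1086, 0.0827]
tool_rot: [-2.099, 1.57, -0.56]
wrist_force: [-0.8, 1.1, 0.6]
gripper_width: 0.006
t: 22.7
tcp_pos: [0.6231, -0.1084, 0.0819]
tool_rot: [-1.703, 1.568, -0.164]
wrist_force: [0.8, 1.7, 4.8]
gripper_width: 0.008
t: 22.9
tcp_pos: [0.6237, -0.1082, 0.0812]
tool_rot: [-1.56, 1.567, -0.021]
wrist_force: [-1.5, 1.4, 11.0]
gripper_width: 0.002
t: 23.1
tcp_pos: [0.6244, -0.1083, 0.0809]
tool_rot: [-1.533, 1.566, 0.006]
wrist_force: [-2.3, 1.2, 13.1]
gripper_width: 0.01
```

```bash
python3 -m jog '[[[0.2,0.1,0],[0,0,0],0],[[0.3,0.15,0],[0,0,0],0]]';python3 -c "
from h import *
go((71.8,-130.6,74.5))"
```

```text
t: 23.3
tcp_pos: [0.6238, -0.1083, 0.0793]
tool_rot: [-1.549, 1.563, -0.01]
wrist_force: [-0.3, -0.0, 0.2]
gripper_width: 0.007
t 23.3 tray [[  73.5 -130.2   79.3]] F [-0.3 -0.   0.2] yawerr 0.11 tilt [-0.42  0.01]
(71.8, -130.6, 74.5) [ 0.48  0.17 -0.04]
```

The cap clicked: force dropped to 0. I'll recentre in the air, then press home.

```bash
python3 -m jog '[[[0,0.15,0],[0,0,0.4],0],[[0.1,0.17,0],[0,0,0.4],0],[[0.2,0.17,0],[0,0,0.4],0],[[0.3,0.17,0],[0,0,0.4],0],[[0.3,0.17,0],[0,0,0.4],0]]';python3 -c "
from h import *
go((71.8,-130.6,74.5))"
```

```text
t: 23.8
tcp_pos: [0.6219, -0.1082, 0.076]
tool_rot: [1.144, 1.57, 2.683]
wrist_force: [0.5, 0.4, 0.6]
gripper_width: 0.008
t 23.8 tray [[  71.6 -130.2   76. ]] F [0.5 0.4 0.6] yawerr 0.11 tilt [0.02 0.01]
(71.8, -130.6, 74.5) [ 0.15 -0.02 -0.04]
```

```bash
python3 -m jog '[[[0.1,0,0],[0,0,0],0],[[0.2,0.02,0],[0,0,0],0]]'; python3 -m jog '[[[0.15,0.02,0],[0,0,0],0],[[0.2,0.05,0],[0,0,0],0]]';python3 -m jog '[[[0.2,0.05,0],[0,0,0],0],[[0.3,0.1,0],[0,0,0],0]]'
```

```text
t: 24.0
tcp_pos: [0.6222, -0.1083, 0.0751]
tool_rot: [-1.025, 1.57, 0.514]
wrist_force: [-2.3, 0.7, 10.7]
gripper_width: 0.008
t: 24.2
tcp_pos: [0.6225, -0.1083, 0.075]
tool_rot: [-1.383, 1.569, 0.156]
wrist_force: [-2.6, -0.1, 13.2]
gripper_width: 0.004
t: 24.4
tcp_pos: [0.6225, -0.1084, 0.0748]
tool_rot: [-1.398, 1.566, 0.141]
wrist_force: [-6.7, 1.9, 22.1]
gripper_width: 0.004
```

```bash
python3 -m jog '[[[0.22,0.08,0],[0,0,0],0],[[0.22,0.08,0],[0,0,0],0]]'; python3 -m jog '[[[0.18,0.06,0],[0,0,0],0],[[0.18,0.06,0],[0,0,0],0],[[0.18,0.06,0],[0,0,0],0]]'
```

```text
t: 24.6
tcp_pos: [0.6225, -0.1084, 0.0749]
tool_rot: [-1.403, 1.565, 0.136]
wrist_force: [-3.3, 0.5, 13.6]
gripper_width: 0.004
t: 24.9
tcp_pos: [0.6225, -0.1084, 0.075]
tool_rot: [-1.403, 1.563, 0.136]
wrist_force: [-4.3, 0.4, 12.5]
gripper_width: 0.007
```

```bash
python3 -m jog '[[[0.26,0.06,0],[0,0,0],0],[[0.26,0.06,0],[0,0,0],0],[[0.26,0.06,0],[0,0,0],0],[[0.26,0.06,0],[0,0,0],0]]'; python3 - <<'E'
from h import *
F=[]
for i in range(3):
    im=grab_frame('wrist');s=get_state();F.append(s['wrist_force'].round(1))
print(F,s['t'],tray(s['tcp_pos']))
cv2.imwrite('pics/w11.png',im);cv2.imwrite('pics/s11.png',cv2.resize(grab_frame('scene')[150:250,220:440],None,fx=3.6,fy=3.6,interpolation=cv2.INTER_CUBIC))
cv2.imwrite('pics/t11.png',cv2.resize(grab_frame('top')[165:265,225:425],None,fx=4,fy=4,interpolation=cv2.INTER_CUBIC))
E
```

```text
t: 25.3
tcp_pos: [0.6225, -0.1084, 0.0749]
tool_rot: [-1.391, 1.562, 0.148]
wrist_force: [-4.3, 1.7, 15.3]
gripper_width: 0.006
[array([-5. ,  0.7, 15. ]), array([-5. ,  0.4, 15.3]), array([-5.6,  1.3, 15.1])] 25.45 [[  72.2 -130.3   74.9]]
```

View pics/w11.png

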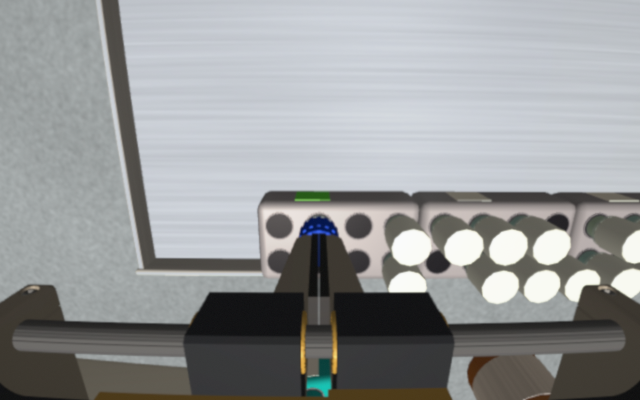

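View pics/s11.png

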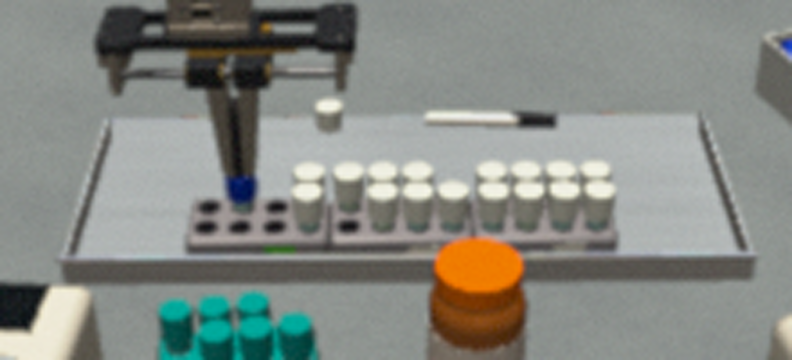

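View pics/t11.png

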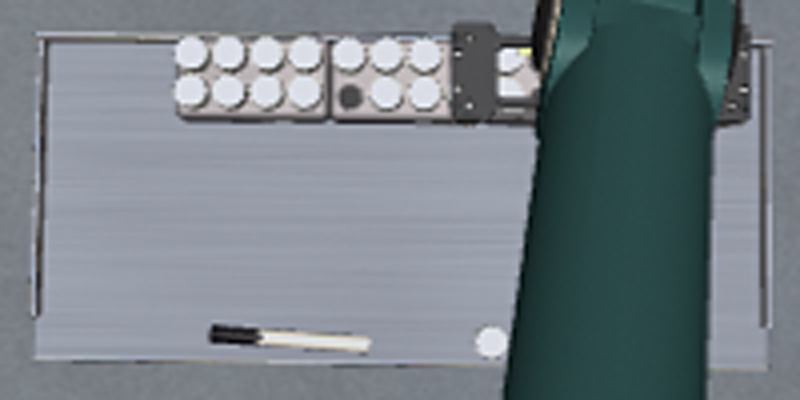

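```bash
python3 -m jog '[[[0.31,0.08,0],[0,0,0],0],[[0.31,0.08,0],[0,0,0],0],[[0.31,0.08,0],[0,0,0],0],[[0.31,0.08,0],[0,0,0],0]]'; python3 - <<'E'
from h import *
F=[]
for i in range(3):
    im=grab_frame('top');s=get_state();F.append(s['wrist_force'].round(1))
print(F,s['t'],tray(s['tcp_pos']))
E
```

```text
t: 25.95
tcp_pos: [0.6225, -0.1084, 0.0749]
tool_rot: [-1.384, 1.56, 0.154]
wrist_force: [-6.3, 0.7, 19.2]
gripper_width: 0.006
[array([-5.8,  1.4, 19.5]), array([-5.5,  0.9, 19.3]), array([-6.9,  0.8, 19. ])] 26.1 [[  72.2 -130.4   74.9]]
```

```bash
python3 -m jog '[[[0.27,0.12,0],[0,0,0],0],[[0.27,0.12,0],[0,0,0],0],[[0.27,0.12,0],[0,0,0],0],[[0.27,0.12,0],[0,0,0],0]]'; python3 - <<'E'
from h import *
F=[]
for i in range(3):
    im=grab_frame('top');s=get_state();F.append(s['wrist_force'].round(1))
print(F,s['t'],tray(s['tcp_pos']))
E
```

```text
t: 26.5
tcp_pos: [0.6225, -0.1084, 0.075]
tool_rot: [-1.4, 1.557, 0.138]
wrist_force: [-4.9, 1.5, 15.3]
gripper_width: 0.0
[array([-4.5,  0.8, 16.7]), array([-3.3,  0.4, 17.1]), array([-3.4,  0. , 15.9])] 26.65 [[  72.1 -130.4   74.9]]
```

```bash
python3 -c "
from cell import *
print(close_job()); s=get_state(); print(s['t'],s['wrist_force'],s['tcp_pos'])"
```

```text
the job is handed in; nothing more can be done
None
the job is handed in; nothing more can be done
```

The three racks are in one straight row and the blue cap is clicked and pressed home. I handed the job in at about 26.7 s with the arm still holding the cap down.

**Racks:** I pushed each rack square against the back edge and closed the row from both ends. I then pressed each rack back once more with 10–15 N. The last wrist picture put neighbouring caps across each joint 30.8 and 30.9 mm apart, where touching racks give 31 mm. The front row of caps sat at x of about 71.5–72 mm, against a nominal 72.5 mm.

**Cap:** It clicked at about 13 N, after which the force fell to zero. I recentred the tool and pressed to the stop. The final hold was steady at about 16–17 N down, with 3–5 N sideways.

**Disagreements:**
- The tool's measured height at the stop was 74.9–75.0 mm instead of 74.5. I take this as an arm or calibration offset, because the height hardly changed (74.8–75.0 mm) between 12 and 22 N.
- The push force briefly read 22 N while pressing, then came back down.
- The row's position along the tray differed by about 2 mm between touch and camera. I used the camera's figure.

**Everything else:** The pen and spare cap looked unmoved in the last pictures.

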